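# Slide a tray of fresh prints into the cooling dock until it latches

### The job

Slide the aluminium tray with its two fresh rook prints along the bench into the slotted rails of the cooling dock, on against the sprung bumper until the side catch has snapped out behind the tray and holds it (the depth setting of catch and bumper differs each time, so feel for it). Push gently, never with more than 40 N, keep both rooks standing on the tray, and leave the soap bottle, the spool and the tin where they are.

Things in the scene. Friction and masses are not known exactly. Their poses are not given: they have to be found in the camera images.
- dock: Cooling dock fixed to the bench: two aluminium rails ending at a white fan housing 110 mm tall. Origin on the bench in the middle of the pocket; x = slide-in direction (to the fan), z up; its yaw is about -90 deg, mouth to the robot's left. Rails: inner walls at y = +-72 mm, x = -130 to 118, 27 mm tall; lips on top reach in to +-64, underside 23 mm up. No floor: the tray slides on the bench.
- mouth (a point): Centre of the mouth on the bench, where the straight rails begin (dock x = -130 mm). In front of it a flared lead-in 30 mm long widens from +-72 to about +-90 mm.
- catch (a joint): Sprung steel catch in the rail on the dock's +y side (far from the robot): 0 = out, nose reaching in to dock y = 63 mm; grows (m, to 0.014) as the tray pushes its ramp aside (2 to 5 N sideways) and returns to 0 when it snaps out behind the tray's rear wall. That happens with the tray's centre somewhere between dock x = -11 and +5 mm: the setting is not given. Tray alongside: reads about 0.007.
- tray: Open aluminium tray 170 mm long (its x, slides in first with +x end) x 140 mm wide (y) x 20 mm tall, walls and floor 4 mm thick, 0.3 to 0.65 kg, loose on the bench. Origin at the centre of its underside, z up. Its rear wall (outer face at x = -85 mm) faces away from the dock. Inside, the rear half is empty.
- rook_a: White printed chess rook 61 mm tall, foot 42 mm across, 50 g, standing loose on the tray's floor in the front half, on the tray's +y side. Origin at the centre of its foot, z up.
- rook_b: The same kind of rook on the tray's -y side. Origin at the centre of its foot, z up.
- soap: Bystander: white soap bottle, 68 mm across, 160 mm tall, origin at the centre of its underside
- spool: Bystander: grey filament spool lying flat, 130 mm across, 56 mm tall, origin at the centre of its underside
- tin: Bystander: open steel tin, 76 mm across, 100 mm tall, origin at the centre of its underside
- pocket_end (a point): Middle of the fan housing's front face, on the bench (dock x = 118 mm). Before it a sprung rubber bumper bar meets the tray's front 4 mm before the catch snaps, yields with 2 to 7 N, and stops hard 6 mm after the snap.
Things that resemble listed ones, but are neither listed nor needed, are in the scene too. Leave any orange or yellow look-alike of the rook_a alone.

How it is judged (in metres and radians):
On the way:
1. the tray's front end has entered between the straight rails, flat on the bench (x of tray in the frame of dock above -0.2 m and y of tray in the frame of dock between -0.006 and 0.006 m and angle between the x axis of tray and the x axis of dock, either way round below 0.08 rad and height (world z) of tray below 0.004 m), for 0.1 s.
At the end, for the whole second after the job is handed in: The catch is out behind the tray (joint below 3 mm), the tray's centre from 14 mm short of to 20 mm past the dock's origin along x, within 5 mm sideways and 0.06 rad of square, flat on the bench and at rest, both rooks upright (tilt below 0.2 rad) on its floor (x of tray in the frame of dock between -0.014 and 0.02 m and y of tray in the frame of dock between -0.005 and 0.005 m and angle between the x axis of tray and the x axis of dock, either way round below 0.06 rad and height (world z) of tray below 0.004 m and value of joint catch below 0.003 m and linear speed of tray below 0.01 m/s and angle between each of rook_a, rook_b's own z axis and vertical below 0.2 rad and x of rook_a in the frame of tray between -0.07 and 0.07 m and y of rook_a in the frame of tray between -0.055 and 0.055 m and z of each of rook_a, rook_b in the frame of tray below 0.012 m and x of rook_b in the frame of tray between -0.07 and 0.07 m and y of rook_b in the frame of tray between -0.055 and 0.055 m); the robot touches nothing.
It fails at once if the arm or its fingers pressed on the tray with more than 40 N (contact force between any of the arm, the fingers and tray above 40 N).
It fails at once if a rook toppled (angle between any of rook_a, rook_b's own z axis and vertical above 0.7 rad).
It fails at once if the soap bottle, the spool or the tin was moved more than 20 mm (distance of any of soap, spool, tin from where it was at the start of the episode above 0.02 m).
It also fails if it takes over 72 s, if anything falls off the work surface, if the arm or the gripper's body presses on something with over 40 N, if the wrist force passes 120 N, or if a joint passes its speed limit or range.

### The arm

A 6-joint arm with a two-finger parallel gripper is mounted at the origin on the work surface. World frame = base frame: x ahead of the robot, y to its left, z up, the work surface at z = 0. Lengths are in m, angles in degrees, forces in N, time in s.
With the tool pointing down it reaches from about 0.4 to 0.825 m from the base axis. Payload 7 kg.
Tool frame: the origin (TCP) lies at the centre of the arm's flange, where the gripper is bolted on; the fingertips stand 178 mm ahead of it and the grasp point (between the pads) lies 159 mm ahead of it; x points along the fingers, y is the direction in which the jaws open and shut, and the axes are right-handed (so a half turn about x gives the same grasp; the last joint's range is limited). The gripper opens to 88 mm and grips with 3 to 60 N. Pads are 19 mm wide; open, the fingers measure 130 mm over their backs; the gripper's body (78 mm by 193 mm) begins 47 mm behind the grasp point.
Start: joints at [84.46, 20.546, 0.682, 0, -70.136, -16.507], TCP at [0.253, 0.626, 0.405] pointing down, gripper open.
Joint ranges: [-176.03, 176.03], [-82.01, 121.73], [-58.28, 71.71], [-173.87, 95.51], [-174.79, -0.11], [-173.66, 173.66]. Speed limits (degrees/s): [136.94, 136.94, 172.46, 180, 180, 180].

### API

Orientations are given as [roll, pitch, yaw] about the fixed x, y, z axes, in that order (R = Rz(yaw) Ry(pitch) Rx(roll)).
In Python, from plant import ctrl gives the robot as it stands. The module is installed in compiled form; this text tells all that it offers.
- The arm moves only by the shell command python3 -m inch 'ROWS'. ROWS is JSON, one flat list of numbers, 7 for each row, row after row: the shift along the tool's x, y, z in m, then the turn, a rotation vector about the tool's x, y, z in degrees, then the finger opening in m, from 0 to 0.0876. In form: [dx, dy, dz, rx, ry, rz, hand, dx, dy, dz, rx, ry, rz, hand, ...]. A call has 1 to 20 rows; each row shifts and turns the pose as measured when the row begins, along the tool's axes as they then stand; what a row does not reach is not made up. A row lasts 1/8 s, in which the tool goes at most 62.5 mm and 10.7 degrees, less where a joint would pass 70% of its speed; a pose out of reach is approached as far as the arm can. A call with a gripper value outside its range is refused whole. The fingers move at their own pace and stop on an object; the grip force is fixed at half the most. Time passes only in rows, so rows that do not move let the fingers close. It gives the time, the measured TCP pose, the force and the opening at its end, in the units of the state.
- ctrl.get_obs(): the state, without advancing time (a new reading comes with each control period).
- ctrl.snapshot(name): name is "scene" or "side" or "wrist"; returns a dict with "color" (384x512x3 uint8, red, green, blue), "depth" (384x512 float32, m along the optical axis (not along the pixel's ray), 0 where there is no reading), "K" (3x3 intrinsics, pixels), "position" and "attitude" of the camera in the world; the wrist camera has in their place "hand_eye" (4x4, takes a point from camera to tool coordinates, whose origin is the TCP and whose axes are the tool frame's). Camera axes: x right, y up, looking along -z (the intrinsics and any distortion apply to the point x, -y, -z); pixel columns grow to the right and rows downward; lengths in m; the calibration is good to about 2 mm. A picture is of the moment at which its call begins: read the wrist's pose just before it.
- ctrl.close_job(): hands the job in, once; it reports no verdict.
The state is a dict: "clock": time; "joint_pos": joint angles; "qvel": joint speeds; "tau": joint torques, N m; "tool_pos": TCP position; "orientation": TCP orientation; "force": force on the tool from outside, world axes, zero at the start; "moment": the same for the moment, N m; "opening": finger opening in m.
Only numpy, scipy, OpenCV 4.12 (cv2) and the standard library are available. Lean on these libraries where they do the work, as an engineer would, in place of code of your own. Each camera call takes 0.05 s, during which the arm holds its last target.

## Working session

There is one attempt and no reset: what is moved stays moved. The work goes in short steps, Python scripts to look and compute and a shell command to move; the robot and the scene stay as the last step left them, time stands still between calls to the robot, and variables do not carry over. Pictures are saved under pics/ and viewed, and the job is handed in when it is done.

```bash
mkdir -p pics
cat > h.py <<'E'
import numpy as np,cv2
from plant import ctrl
from scipy.spatial.transform import Rotation as R
def Rm(rpy): return R.from_euler('xyz',rpy,degrees=True).as_matrix()
def snap(n):
    o=ctrl.get_obs(); s=ctrl.snapshot(n)
    if 'hand_eye' in s:
        T=np.eye(4);T[:3,:3]=Rm(o['orientation']);T[:3,3]=o['tool_pos']
        s['T']=T@s['hand_eye']
    else:
        T=np.eye(4);T[:3,3]=s['position'];a=np.array(s['attitude'],float)
        T[:3,:3]=a if a.shape==(3,3) else Rm(a) 
        s['T']=T
    return s
def cloud(s):
    d=s['depth'];K=s['K'];v,u=np.mgrid[:d.shape[0],:d.shape[1]]
    p=np.stack([(u-K[0,2])/K[0,0]*d,-(v-K[1,2])/K[1,1]*d,-d],-1)
    P=p@s['T'][:3,:3].T+s['T'][:3,3]; P[d==0]=np.nan
    return P
def save(s,n): cv2.imwrite('pics/'+n,s['color'][:,:,::-1])
E
python3 - <<'E'
from h import *
o=ctrl.get_obs()
for k in o: print(k,np.round(o[k],3))
for n in ['scene','side','wrist']:
    s=ctrl.snapshot(n); print(n,{k:v for k,v in s.items() if k not in('color','depth')})
    s2=None
    cv2.imwrite(f'pics/{n}0.png',s['color'][:,:,::-1])
    np.savez(f'{n}0.npz',**s)
E
```

```text
clock 0.0
joint_pos [ 8.4459e+01  2.0590e+01  6.3400e-01 -1.9000e-02 -7.0134e+01 -1.6507e+01]
qvel [-0.106 -0.008  0.009  0.003 -0.063  0.006]
tau [ 1.0000e-03 -5.8272e+01  2.9307e+01  6.9970e+00  7.0000e-03 -0.0000e+00]
tool_pos [0.253 0.625 0.404]
orientation [  95.276   89.909 -106.779]
force [0.696 0.574 0.468]
moment [0.002 0.01  0.052]
opening 0.088
scene {'K': array([[453.93215428,   0.        , 259.50243293],
       [  0.        , 453.93215428, 182.51864   ],
       [  0.        ,   0.        ,   1.        ]]), 'position': array([ 1.15243882, -0.17886763,  1.07609207]), 'attitude': array([31.05121404, -0.32714424, 74.20497648])}
side {'K': array([[471.74926697,   0.        , 253.21312593],
       [  0.        , 471.74926697, 182.30166444],
       [  0.        ,   0.        ,   1.        ]]), 'position': array([ 0.29675652, -1.29134262,  0.92922381]), 'attitude': array([55.43189461, -1.31642548, -9.7927638 ])}
wrist {'K': array([[265.78048841,   0.        , 256.49725687],
       [  0.        , 265.78048841, 191.90586303],
       [  0.        ,   0.        ,   1.        ]]), 'hand_eye': array([[ 5.96549054e-04,  2.86143519e-01, -9.58186585e-01,
         1.91467872e-02],
       [ 9.99999558e-01, -8.67454581e-04,  3.63532834e-04,
         1.68891744e-04],
       [-7.27160778e-04, -9.58186378e-01, -2.86143910e-01,
        -7.84010183e-02],
       [ 0.00000000e+00,  0.00000000e+00,  0.00000000e+00,
         1.00000000e+00]])}
```

View pics/scene0.png

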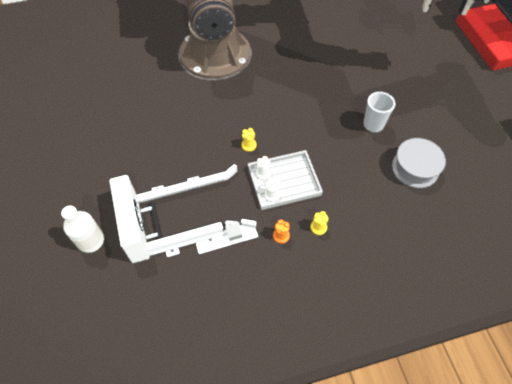

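View pics/side0.png

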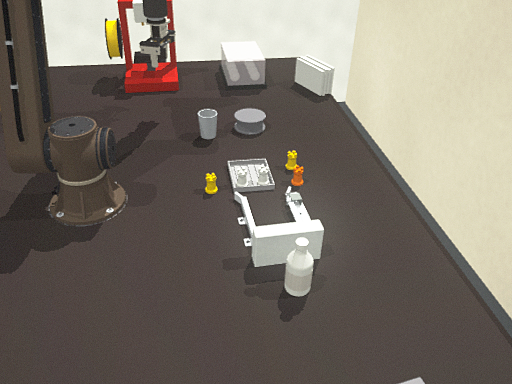

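View pics/wrist0.png

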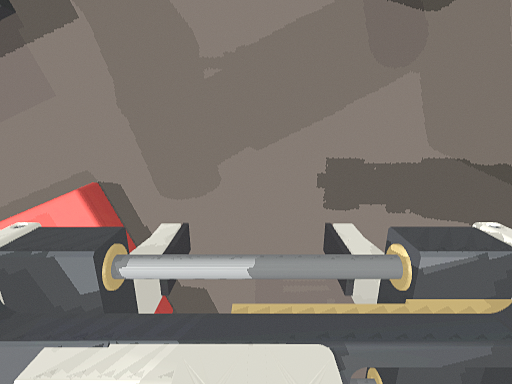

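The scene view shows the dock with its fan at (130,220) and mouth at about (240,195). The tray is at (285,180), with white rooks at (264,167) and (268,187). The look-alikes to leave are yellow at (248,140) and (320,222), and orange at (282,230). The tin is at (377,112), the spool at (418,162) and the soap at (85,230). Next I measure.

```bash
cat >> h.py <<'E'
def load(n):
    z=np.load(n+'0.npz'); s={k:z[k] for k in z.files}
    T=np.eye(4);T[:3,3]=s['position'];T[:3,:3]=Rm(s['attitude']);s['T']=T
    return s
def up(s,x0,y0,x1,y1,k,n):
    c=s['color'][y0:y1,x0:x1,::-1]; cv2.imwrite('pics/'+n,cv2.resize(c,None,fx=k,fy=k,interpolation=cv2.INTER_CUBIC))
def proj(s,P):
    p=(np.asarray(P)-s['T'][:3,3])@s['T'][:3,:3]; K=s['K']
    return np.stack([K[0,0]*p[...,0]/-p[...,2]+K[0,2],K[1,1]*p[...,1]/p[...,2]+K[1,2]],-1)
def ray(s,uv,z):
    K=s['K'];uv=np.atleast_2d(uv).astype(float)
    d=np.stack([(uv[:,0]-K[0,2])/K[0,0],-(uv[:,1]-K[1,2])/K[1,1],-np.ones(len(uv))],-1)@s['T'][:3,:3].T
    o=s['T'][:3,3]; return o+d*((z-o[2])/d[:,2])[:,None]
E
python3 - <<'E'
from h import *
for n in['scene','side']:
    s=load(n);P=cloud(s)
    print(n,'bench z pts',[np.round(P[v,u],3) for u,v in ([(180,120),(330,290),(285,180),(420,160)] if n=='scene' else [(150,250),(400,250),(250,175)])])
    m=(P[...,2]>0.012)&(P[...,2]<0.3)&(P[...,0]>0.25)&(P[...,0]<0.9)&(abs(P[...,1])<0.7)
    N,l,st,c=cv2.connectedComponentsWithStats(m.astype(np.uint8))
    for i in range(1,N):
        if st[i,4]>40:
            q=P[l==i]; print(c[i].round(),st[i,4],q.min(0).round(3),q.max(0).round(3),np.median(q,0).round(3),s['color'][l==i].mean(0).round())
s=load('scene');up(s,100,110,350,270,3.2,'s_up.png')
s=load('side');up(s,190,130,350,300,4,'d_up.png') if 0 else up(s,190,140,340,280,4,'d_up.png')
E
```

```text
scene bench z pts [array([ 0.255, -0.168,  0.   ]), array([0.87 , 0.085, 0.002]), array([0.543, 0.073, 0.003]), array([0.611, 0.432, 0.056])]
[467.   6.] 158 [0.258 0.658 0.224] [0.324 0.689 0.3  ] [0.282 0.666 0.257] [118. 114. 107.]
[378. 110.] 847 [0.387 0.35  0.012] [0.464 0.427 0.102] [0.429 0.387 0.071] [180. 185. 186.]
[248. 138.] 189 [ 0.384 -0.01   0.012] [0.419 0.023 0.064] [0.408 0.005 0.051] [245. 233.  90.]
[420. 160.] 1707 [0.538 0.372 0.012] [0.669 0.506 0.064] [0.609 0.432 0.055] [205. 207. 209.]
[278. 176.] 693 [ 0.471 -0.016  0.012] [0.616 0.156 0.069] [0.519 0.029 0.02 ] [232. 233. 231.]
[157. 218.] 3734 [ 0.473 -0.373  0.012] [ 0.682 -0.049  0.117] [ 0.617 -0.323  0.032] [241. 242. 241.]
[272. 189.] 237 [0.563 0.005 0.012] [0.6   0.042 0.069] [0.587 0.022 0.054] [247. 248. 246.]
[ 81. 229.] 1206 [ 0.55  -0.495  0.012] [ 0.616 -0.427  0.163] [ 0.598 -0.452  0.102] [244. 244. 240.]
[320. 221.] 215 [0.689 0.097 0.012] [0.72  0.13  0.064] [0.709 0.11  0.052] [245. 235.  94.]
[248. 223.] 72 [ 0.64  -0.077  0.012] [ 0.663 -0.044  0.032] [ 0.653 -0.061  0.025] [241. 243.
[... 188 characters left out ...]
rray([0.544, 0.08 , 0.   ])]
[164.  52.] 83 [0.251 0.524 0.224] [0.288 0.691 0.3  ] [0.275 0.666 0.256] [106. 102.  94.]
[208. 122.] 450 [0.387 0.345 0.012] [0.458 0.433 0.103] [0.422 0.366 0.072] [139. 142. 142.]
[250. 119.] 555 [0.538 0.372 0.012] [0.667 0.502 0.063] [0.598 0.415 0.053] [146. 146. 147.]
[295. 166.] 252 [ 0.681 -0.008  0.012] [0.716 0.129 0.063] [0.697 0.022 0.044] [200. 140.  29.]
[252. 175.] 558 [ 0.472 -0.021  0.012] [0.612 0.164 0.068] [0.539 0.014 0.02 ] [189. 190. 183.]
[211. 181.] 146 [ 0.382 -0.015  0.013] [0.412 0.026 0.064] [ 0.397 -0.003  0.045] [202. 175.  16.]
[288. 244.] 3948 [ 0.47  -0.497  0.012] [ 0.679 -0.044  0.163] [ 0.567 -0.369  0.079] [204. 206. 198.]
```

View pics/s_up.png

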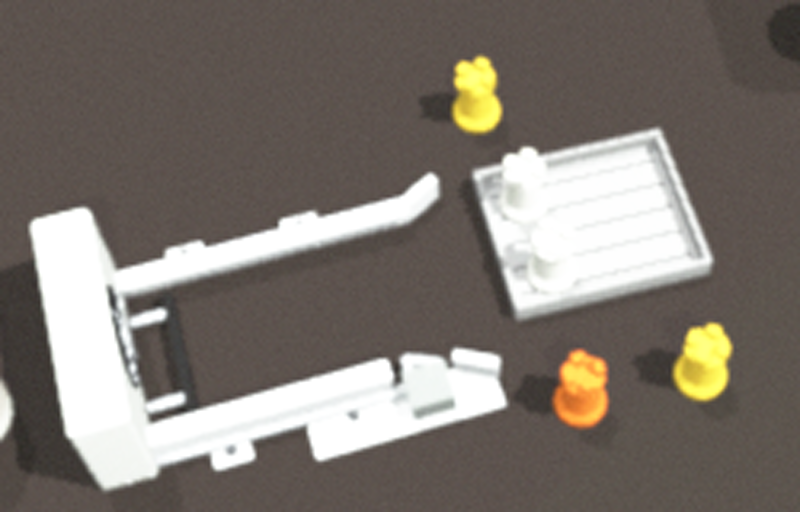

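View pics/d_up.png

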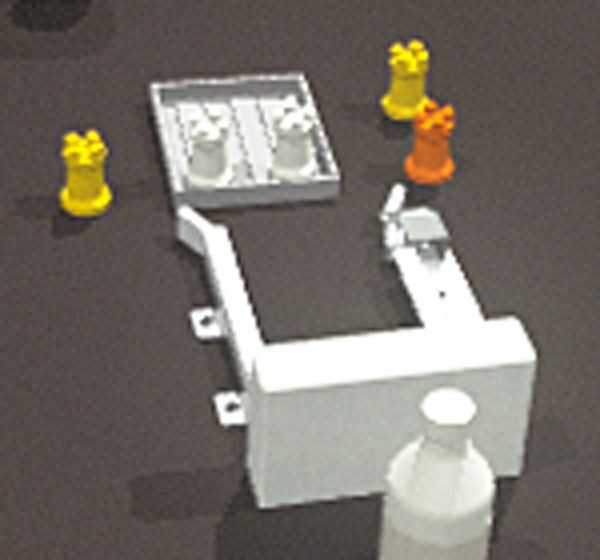

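Run:
```python
from h import *
for n in['scene','side']:
    s=load(n);P=cloud(s);col=s['color'].astype(int)
    x,y,z=P[...,0],P[...,1],P[...,2]
    # tray rim
    m=(z>0.013)&(z<0.0225)&(x>.44)&(x<.65)&(y>-.03)&(y<.19)
    r=cv2.minAreaRect(P[m][:,:2].astype(np.float32)*1000);print(n,'tray',m.sum(),r)
    # via whole bright silhouette incl rooks? rim corners by mask
    for nm,lo,hi in [('near',.45,.53),('far',.60,.70)]:
        m=(z>0.022)&(z<0.031)&(x>lo)&(x<hi)&(y>-.28)&(y<-.10)
        q=P[m];
        if len(q)<20: continue
        ys=q[:,1];e=[]
        for a in np.arange(-.28,-.10,.01):
            k=(ys>=a)&(ys<a+.01)
            if k.sum()>3: e.append((a+.005,q[k,0].min(),q[k,0].max()))
        e=np.array(e);print(nm,len(q)); 
        for j in(1,2): 
            p=np.polyfit(e[:,0],e[:,j],1); print('  edge',p.round(4),'x at -.2',np.polyval(p,-.2).round(4),'std',(e[:,j]-np.polyval(p,e[:,0])).std().round(4))
    m=(z>0.095)&(z<.12)&(x>.4)&(x<.7)&(y>-.42)&(y<-.28)
    r=cv2.minAreaRect(P[m][:,:2].astype(np.float32)*1000);print('fan',m.sum(),r, P[m].max(0).round(3))
    m=(z>0.03)&(z<.1)&(x>.42)&(x<.72)&(y>-.34)&(y<-.28)
    print('front?',m.sum(),np.polyfit(P[m][:,0],P[m][:,1],1) if m.sum()>20 else '', np.median(P[m],0) if m.sum() else '')
    for nm,c in [('a',(.587,.022)),('b',(.51,.01))]:
        m=(z>0.045)&(z<.07)&(np.hypot(x-c[0],y-c[1])<.035)&(x>.48)
        print('rook',nm,m.sum(),P[m].min(0).round(3),P[m].max(0).round(3))
    for nm,c in [('soap',(.59,-.46)),('spool',(.605,.438)),('tin',(.425,.388))]:
        m=(z>0.012)&(z<.2)&(np.hypot(x-c[0],y-c[1])<.09)
        print(nm,P[m].min(0).round(3),P[m].max(0).round(3))
```

```text
scene tray 483 ((543.4330444335938, 69.86979675292969), (171.40220642089844, 144.86041259765625), 89.55055236816406)
near 375
  edge [-0.0288  0.4851] x at -.2 0.4909 std 0.001
  edge [-0.0404  0.5   ] x at -.2 0.5081 std 0.0006
far 497
  edge [-0.0047  0.6349] x at -.2 0.6359 std 0.0033
  edge [0.1056 0.6769] x at -.2 0.6558 std 0.0087
fan 1412 ((577.3060302734375, -346.3094482421875), (191.43460083007812, 49.397361755371094), 1.6925957202911377) [ 0.673 -0.322  0.117]
front? 350 [-0.0190692  -0.31431801] [ 0.61628711 -0.32446278  0.06948684]
rook a 137 [0.563 0.007 0.048] [0.597 0.039 0.069]
rook b 128 [0.489 0.004 0.046] [0.524 0.036 0.069]
soap [ 0.55  -0.495  0.012] [ 0.616 -0.37   0.163]
spool [0.538 0.372 0.012] [0.669 0.506 0.064]
tin [0.387 0.35  0.012] [0.464 0.427 0.102]
side tray 283 ((542.292236328125, 71.53079986572266), (184.71658325195312, 140.5071258544922), 89.76507568359375)
near 162
  edge [-0.0355  0.4832] x at -.2 0.4903 std 0.0008
  edge [0.0088 0.5052] x at -.2 0.5035 std 0.0024
far 155
  edge [0.0354 0.6409] x at -.2 0.6339 std 0.0038
  edge [0.1885 0.6852] x at -.2 0.6475 std 0.0084
fan 983 ((573.9391479492188, -348.5122985839844), (188.78428649902344, 51.522579193115234), 1.4384933710098267) [ 0.669 -0.322  0.114]
front? 11  [ 0.47946325 -0.33298045  0.04679237]
rook a 72 [0.563 0.005 0.046] [0.594 0.044 0.068]
rook b 73 [0.49  0.    0.045] [0.522 0.041 0.067]
soap [ 0.544 -0.497  0.012] [ 0.613 -0.37   0.163]
spool [0.538 0.372 0.012] [0.667 0.502 0.063]
tin [0.387 0.345 0.012] [0.458 0.433 0.103]
```

```bash
cat >> h.py <<'E'
def plan(pos,zdir,row=None):
    """needed tool-frame shift and turn to reach fingertip-plane: pos = TCP target, tool x down, tool z = zdir"""
    o=ctrl.get_obs();A=Rm(o['orientation']);z=np.array([*zdir,0.]);z/=np.linalg.norm(z);x=np.array([0,0,-1.]);y=np.cross(z,x)
    B=np.stack([x,y,z],1); rv=R.from_matrix(A.T@B).as_rotvec(degrees=True)
    d=np.array(pos)-o['tool_pos']
    print('t',o['clock'],'pos',np.round(o['tool_pos'],4),'world d',d.round(4),'tool d now',(A.T@d).round(4),'rotvec',rv.round(2),'tool d after turn',(B.T@d).round(4),'F',np.round(o['force'],1),'open',round(float(o['opening']),4))
E
python3 - <<'E'
from h import *
o=ctrl.get_obs();print(Rm(o['orientation']).round(3))
for z in [(1,0.03),(-1,-.03),(0.03,-1),(-.03,1)]:
    print(z);plan((.42,.068,.30),z)
E
```

```text
[[-0.    -0.375 -0.927]
 [-0.001 -0.927  0.375]
 [-1.     0.001 -0.   ]]
(1, 0.03)
t 0.15 pos [0.2533 0.6255 0.4039] world d [ 0.1667 -0.5575 -0.1039] tool d now [ 0.1046  0.454  -0.3638] rotvec [ 1.5623e+02 -1.0000e-01 -1.0000e-02] tool d after turn [ 0.1039 -0.5623  0.1499] F [-0.4  0.1 -0.2] open 0.0879
(-1, -0.03)
t 0.15 pos [0.2533 0.6255 0.4039] world d [ 0.1667 -0.5575 -0.1039] tool d now [ 0.1046  0.454  -0.3638] rotvec [-2.377e+01  1.000e-02 -7.000e-02] tool d after turn [ 0.1039  0.5623 -0.1499] F [-0.4  0.1 -0.2] open 0.0879
(0.03, -1)
t 0.15 pos [0.2533 0.6255 0.4039] world d [ 0.1667 -0.5575 -0.1039] tool d now [ 0.1046  0.454  -0.3638] rotvec [-1.1377e+02  7.0000e-02 -6.0000e-02] tool d after turn [0.1039 0.1499 0.5623] F [-0.4  0.1 -0.2] open 0.0879
(-0.03, 1)
t 0.15 pos [0.2533 0.6255 0.4039] world d [ 0.1667 -0.5575 -0.1039] tool d now [ 0.1046  0.454  -0.3638] rotvec [ 6.623e+01 -5.000e-02 -6.000e-02] tool d after turn [ 0.1039 -0.1499 -0.5623] F [-0.4  0.1 -0.2] open 0.0879
```

```bash
python3 -m inch '[0,0,0,-8,0,0,0.08, 0,0,0,-8,0,0,0.08, 0,0,0,-7.8,0,0,0.08, 0.01,0.056,-0.0175,0,0,0,0.08, 0.01,0.056,-0.0175,0,0,0,0.08, 0.01,0.056,-0.0175,0,0,0,0.08, 0.01,0.056,-0.0175,0,0,0,0.08, 0.01,0.056,-0.0175,0,0,0,0.08, 0.01,0.056,-0.0175,0,0,0,0.08, 0.01,0.056,-0.0175,0,0,0,0.08, 0.01,0.056,-0.0175,0,0,0,0.08, 0.01,0.056,-0.0175,0,0,0,0.08, 0.01,0.056,-0.0175,0,0,0,0.08]'
python3 - <<'E'
from h import *
plan((.445,.066,.25),(-1,-.03))
E
```

```text
clock: 1.78
tool_pos: [0.4564, 0.0597, 0.3008]
orientation: [110.7, 89.8, -66.3]
force: [1.1, 0.4, 0.1]
opening: 0.08
t 1.775 pos [0.4564 0.0597 0.3008] world d [-0.0114  0.0063 -0.0508] tool d now [ 0.0508 -0.007   0.0111] rotvec [ 1.29 -0.07 -0.18] tool d after turn [ 0.0508 -0.0066  0.0112] F [1.1 0.4 0.1] open 0.08
```

```bash
python3 -m inch '[0,-0.0066,0.0112,1.29,0,0,0.08, 0,0,0,0,0,0,0.08]'
python3 - <<'E'
from h import *
s=snap('wrist');save(s,'w1.png');P=cloud(s)
x,y,z=P[...,0],P[...,1],P[...,2]
m=(z>0.01)&(z<0.03)&(x>.44)&(x<.65)&(y>-.035)&(y<.19)
print(m.sum(),cv2.minAreaRect(P[m][:,:2].astype(np.float32)*1000))
plan((.445,.066,.25),(-1,-.03))
E
```

```text
clock: 2.02
tool_pos: [0.4452, 0.0603, 0.2996]
orientation: [75.7, 89.7, -103.2]
force: [0.0, -0.3, 0.9]
opening: 0.08
6213 ((543.4043579101562, 72.19647216796875), (170.98231506347656, 140.6122589111328), 89.62606048583984)
t 2.075 pos [0.4454 0.0607 0.2996] world d [-0.0004  0.0053 -0.0496] tool d now [ 0.0496 -0.0055  0.0003] rotvec [-0.52  0.06 -0.27] tool d after turn [ 0.0496 -0.0053  0.0003] F [ 0.8  0.  -0.5] open 0.0802
```

View pics/w1.png

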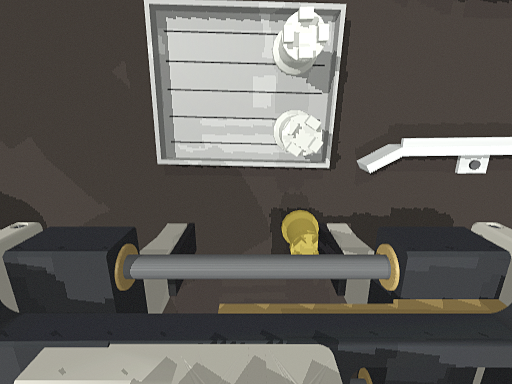

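The wrist view shows the tray at (245,85) with both rooks at (303,45) and (300,135). The yellow look-alike is at (300,235) and the near rail's flare at (380,160). The tray measures 171 x 141 mm, centre (0.543, 0.072), which matches its given size. It sits about 20 mm nearer the robot than the dock axis, so I'll nudge it outward and square it with two fingers on its near wall.

```bash
python3 -m inch '[0.02,-0.005,0,-0.5,0,0,0.08, 0.03,-0.004,0,0,0,0,0.08, 0.03,0,0,0,0,0,0.08, 0.03,0,0,0,0,0,0.08, 0,0,0,0,0,0,0.08]'
python3 - <<'E'
from h import *
plan((.445,.068,.188),(-1,-.03))
E
```

```text
clock: 2.7
tool_pos: [0.4471, 0.0747, 0.1885]
orientation: [149.2, 89.7, -28.4]
force: [0.2, 0.2, 0.8]
opening: 0.08
t 2.7 pos [0.4471 0.0747 0.1885] world d [-0.0021 -0.0067 -0.0005] tool d now [0.0005 0.0066 0.0024] rotvec [ 0.74 -0.23 -0.14] tool d after turn [0.0005 0.0067 0.0023] F [0.2 0.2 0.8] open 0.08
```

```bash
python3 -m inch '[0,0.006,-0.004,0.7,0,0,0.08, 0,0,-0.004,0,0,0,0.08, 0,0,-0.003,0,0,0,0.08]'; python3 -m inch '[0,0,-0.003,0,0,0,0.08]';python3 -m inch '[0,0,-0.003,0,0,0,0.08]'; python3 -m inch '[0,0,-0.003,0,0,0,0.08]';python3 - <<'E'
from h import *
plan((.4845,.068,.188),(-1,-.03))
E
```

```text
clock: 3.08
tool_pos: [0.4598, 0.07, 0.1912]
orientation: [171.4, 89.6, -6.7]
force: [-2.7, -0.7, -1.8]
opening: 0.0802
clock: 3.2
tool_pos: [0.4627, 0.0698, 0.1915]
orientation: [171.6, 89.6, -6.5]
force: [-2.1, -0.6, -0.6]
opening: 0.0796
clock: 3.32
tool_pos: [0.4656, 0.0697, 0.1916]
orientation: [170.2, 89.7, -8.0]
force: [-2.1, -0.1, 0.2]
opening: 0.0797
clock: 3.45
tool_pos: [0.4686, 0.0696, 0.1916]
orientation: [168.6, 89.7, -9.6]
force: [-1.7, 0.2, -1.6]
opening: 0.08
t 3.45 pos [0.4686 0.0696 0.1916] world d [ 0.0159 -0.0016 -0.0036] tool d now [ 0.0037  0.0021 -0.0158] rotvec [ 0.07 -0.32 -0.06] tool d after turn [ 0.0036  0.0021 -0.0158] F [-1.7  0.2 -1.6] open 0.08
```

```bash
python3 -m inch '[0.002,0,-0.003,0,0,0,0.08,0.001,0,-0.003,0,-0.3,0,0.08,0,0,-0.003,0,0,0,0.08,0,0,-0.002,0,0,0,0.08]';python3 - <<'E'
from h import *
plan((.4845,.068,.188),(-1,-.03))
def tray(s):
    P=cloud(s);x,y,z=P[...,0],P[...,1],P[...,2]
    m=(z>0.01)&(z<0.03)&(x>.45)&(x<.66)&(y>-.035)&(y<.19)
    print(m.sum(),cv2.minAreaRect(P[m][:,:2].astype(np.float32)*1000))
s=snap('wrist');save(s,'w2.png');tray(s)
s=snap('scene');up(s,100,110,350,270,3.2,'s2.png');tray(s)
E
```

```text
clock: 3.95
tool_pos: [0.4781, 0.0693, 0.1884]
orientation: [32.0, 89.6, -146.2]
force: [-5.6, 1.8, 5.6]
opening: 0.0799
t 3.95 pos [0.4781 0.0693 0.1884] world d [ 0.0064 -0.0013 -0.0004] tool d now [ 0.0004  0.0015 -0.0063] rotvec [ 0.09  0.31 -0.2 ] tool d after turn [ 0.0004  0.0014 -0.0063] F [-5.6  1.8  5.6] open 0.0799
13761 ((538.9996337890625, 72.3762435913086), (141.75352478027344, 171.369140625), 1.7102065086364746)
722 ((551.3086547851562, 70.6102523803711), (161.3067626953125, 171.69497680664062), 1.8238002061843872)
```

View pics/w2.png

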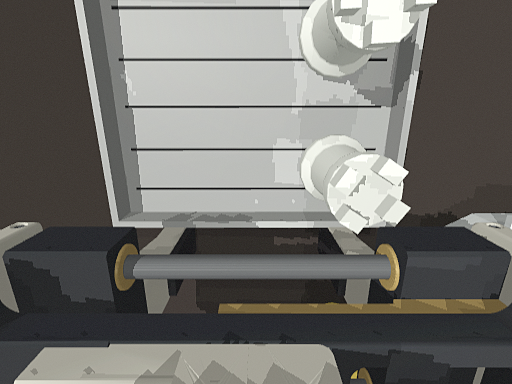

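View pics/s2.png

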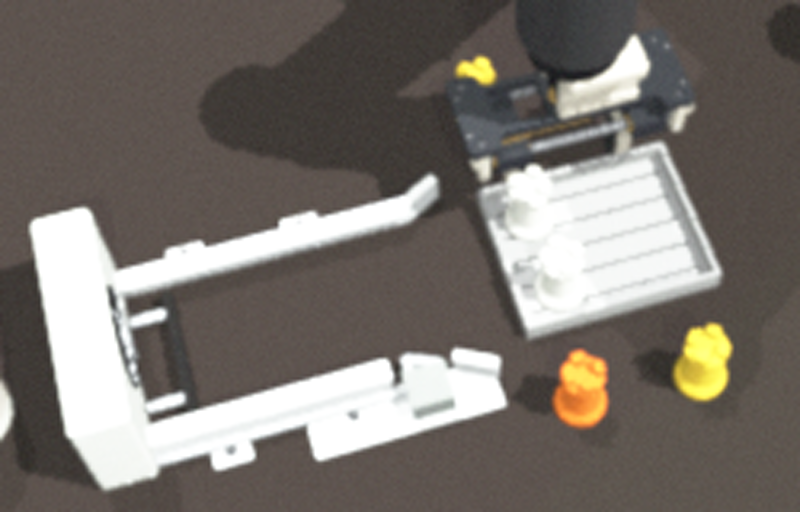

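The tray is now turned to the dock's angle, centre x ≈ 0.562, with both rooks standing at (527,200) and (560,270) in the crop. Next I back off, turn and go behind the rear wall.

```bash
python3 -m inch '[0,0,0.01,0,0,0,0.08, -0.02,0,0.008,0,0,0,0.08, -0.05,0,0,0,0,0,0.08, -0.05,0,0,0,0,0,0.08]'
python3 - <<'E'
from h import *
print(ctrl.get_obs()['joint_pos'])
plan((.5575,.20,.188),(-.03,1))
plan((.5575,.20,.188),(.03,-1))
s=snap('scene')
up(s,100,110,350,270,3.2,'s3.png');P=cloud(s);x,y,z=P[...,0],P[...,1],P[...,2]
m=(z>0.013)&(z<0.023)&(x>.47)&(x<.66)&(y>-.035)&(y<.19)
print(m.sum(),cv2.minAreaRect(P[m][:,:2].astype(np.float32)*1000))
E
```

```text
clock: 4.55
tool_pos: [0.4596, 0.0693, 0.3085]
orientation: [36.0, 89.4, -142.1]
force: [1.1, 0.4, -0.2]
opening: 0.0801
[ 32.96902352   5.97031715 -32.57869508   0.06010703 -52.00315135
  58.84550739]
t 4.55 pos [0.4596 0.0693 0.3085] world d [ 0.0979  0.1307 -0.1205] tool d now [ 0.1189 -0.1281 -0.103 ] rotvec [90.13  0.1  -0.61] tool d after turn [ 0.1205 -0.1017  0.1277] F [ 1.1  0.4 -0.2] open 0.0801
t 4.55 pos [0.4596 0.0693 0.3085] world d [ 0.0979  0.1307 -0.1205] tool d now [ 0.1189 -0.1281 -0.103 ] rotvec [-89.87   0.61   0.1 ] tool d after turn [ 0.1205  0.1017 -0.1277] F [ 1.1  0.4 -0.2] open 0.0801
525 ((560.4033203125, 70.43968200683594), (144.6860809326172, 171.9585723876953), 2.2995927333831787)
```

View pics/s3.png

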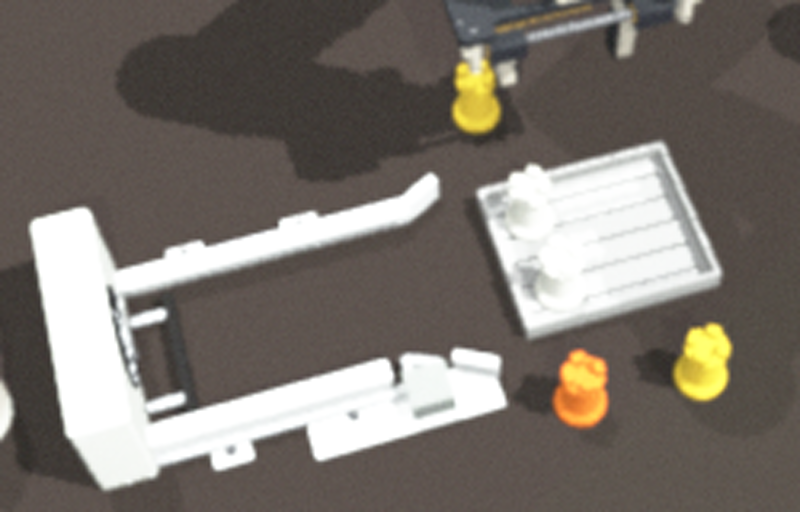

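```bash
python3 -m inch '[0,0,0,10,0,0,0.055, 0,0,0,10,0,0,0.055, 0,0,0,10,0,0,0.055, 0,0,0,10,0,0,0.055, 0,0,0,10,0,0,0.055, 0,0,0,10,0,0,0.055, 0,0,0,10,0,0,0.055, 0,0,0,10,0,0,0.055, 0,0,0,10,0,0,0.055, 0,-0.034,0.043,0,0,0,0.055, 0,-0.034,0.043,0,0,0,0.055, 0,-0.034,0.043,0,0,0,0.055, 0,0,0,0,0,0,0.055]'
python3 - <<'E'
from h import *
plan((.5575,.20,.188),(-.03,1))
E
```

```text
clock: 6.22
tool_pos: [0.5676, 0.2032, 0.3238]
orientation: [-66.7, 88.4, 22.3]
force: [-0.5, -0.3, -1.2]
opening: 0.0552
t 6.225 pos [0.5676 0.2032 0.3238] world d [-0.0101 -0.0032 -0.1358] tool d now [ 0.1354  0.0136 -0.0049] rotvec [-2.7   0.61  1.51] tool d after turn [ 0.1358  0.0102 -0.0029] F [-0.5 -0.3 -1.2] open 0.0552
```

```bash
python3 -m inch '[0,0.01,-0.003,-2.7,0.6,1.5,0.055, 0.03,0,0,0,0,0,0.055, 0.03,0,0,0,0,0,0.055, 0.03,0,0,0,0,0,0.055, 0.03,0,0,0,0,0,0.055,0,0,0,0,0,0,0.055]'
python3 - <<'E'
from h import *
plan((.5575,.20,.188),(-.03,1))
E
```

```text
clock: 6.98
tool_pos: [0.5557, 0.2003, 0.2015]
orientation: [-57.4, 89.7, 34.5]
force: [-0.2, 0.0, -0.0]
opening: 0.0553
t 6.975 pos [0.5557 0.2003 0.2015] world d [ 0.0018 -0.0003 -0.0135] tool d now [ 0.0135 -0.0017 -0.0004] rotvec [0.16 0.18 0.28] tool d after turn [ 0.0135 -0.0018 -0.0004] F [-0.2  0.  -0. ] open 0.0553
```

```bash
python3 -m inch '[0.013,-0.001,0,0,0.2,0.3,0.055, 0,0,-0.008,0,0,0,0.055, 0,0,-0.008,0,0,0,0.055,0,0,-0.006,0,0,0,0.055]'; for i in 1 2 3; do python3 -m inch '[0,0,-0.004,0,0,0,0.055,0,0,-0.004,0,0,0,0.055]'; done
python3 - <<'E'
from h import *
plan((.5575,.20,.188),(-.03,1))
E
```

```text
clock: 7.48
tool_pos: [0.5585, 0.1778, 0.1914]
orientation: [-62.3, 89.7, 29.6]
force: [0.3, 1.0, 0.4]
opening: 0.0549
clock: 7.72
tool_pos: [0.559, 0.1688, 0.1922]
orientation: [-61.3, 89.6, 30.6]
force: [-0.6, 0.4, -0.9]
opening: 0.0552
clock: 7.98
tool_pos: [0.5595, 0.1609, 0.1923]
orientation: [-57.5, 89.6, 34.4]
force: [-0.0, 2.5, -0.3]
opening: 0.0549
clock: 8.22
tool_pos: [0.5599, 0.1528, 0.1923]
orientation: [-56.7, 89.5, 35.2]
force: [0.3, 2.9, 1.3]
opening: 0.0549
t 8.225 pos [0.5599 0.1528 0.1923] world d [-0.0024  0.0472 -0.0043] tool d now [0.0045 0.0009 0.0472] rotvec [0.21 0.26 0.4 ] tool d after turn [0.0043 0.001  0.0472] F [0.3 2.9 1.3] open 0.0549
```

```bash
python3 -m inch '[0.004,0,-0.004,0,0.3,0.4,0.055,0,0,-0.005,0,0,0,0.055,0,0,-0.005,0,0,0,0.055]'
cat >> h.py <<'E'
def tray(s,ylo,yhi):
    P=cloud(s);x,y,z=P[...,0],P[...,1],P[...,2]
    m=(z>0.013)&(z<0.0225)&(x>.47)&(x<.66)&(y>ylo)&(y<yhi)
    print(m.sum(),cv2.minAreaRect(P[m][:,:2].astype(np.float32)*1000))
E
python3 - <<'E'
from h import *
plan((.5575,.20,.188),(-.03,1))
s=snap('scene');up(s,100,110,350,270,3.2,'s4.png');tray(s,-.045,.14)
E
```

```text
clock: 8.6
tool_pos: [0.5615, 0.1392, 0.1891]
orientation: [-71.9, 89.8, 20.1]
force: [0.2, 3.7, 1.2]
opening: 0.0549
t 8.6 pos [0.5615 0.1392 0.1891] world d [-0.004   0.0608 -0.0011] tool d now [0.0011 0.0019 0.0609] rotvec [0.27 0.05 0.16] tool d after turn [0.0011 0.0022 0.0609] F [0.2 3.7 1.2] open 0.0549
465 ((561.5826416015625, 47.484718322753906), (144.32260131835938, 185.23300170898438), 2.1176438331604004)
```

View pics/s4.png

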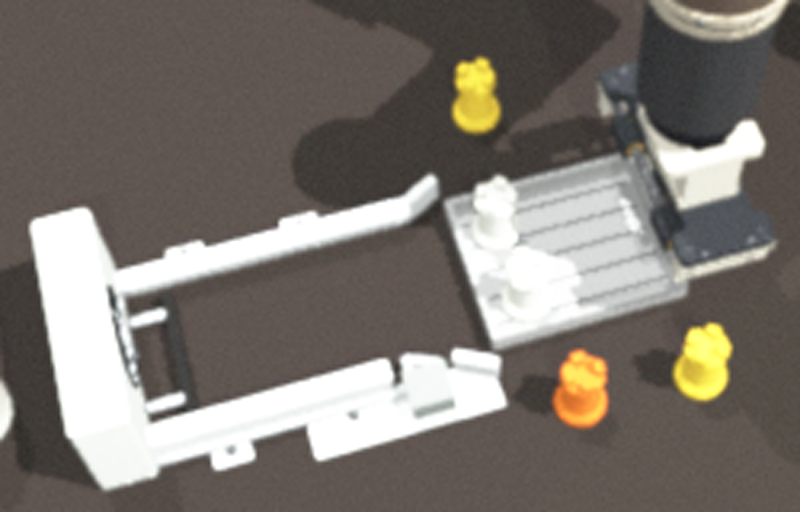

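The tray is lined up between the flares: its front corners are at (447,203) and (495,345), with the flare tips at (435,185) and (500,360). I keep pushing.

```bash
for i in 1 2 3; do python3 -m inch '[0.0005,0.0005,-0.004,0.1,0,0,0.055,0,0,-0.004,0,0,0,0.055,0,0,-0.004,0,0,0,0.055]'; done
python3 - <<'E'
from h import *
plan((.5575,.20,.188),(-.03,1))
s=snap('scene');up(s,100,110,350,270,3.2,'s5.png')
E
```

```text
clock: 9.02
tool_pos: [0.5618, 0.1264, 0.1891]
orientation: [-69.3, 89.7, 22.6]
force: [-0.1, 3.2, 2.3]
opening: 0.0547
clock: 9.4
tool_pos: [0.5621, 0.114, 0.189]
orientation: [-67.1, 89.6, 24.7]
force: [-0.3, 3.7, 1.0]
opening: 0.0549
clock: 9.78
tool_pos: [0.5624, 0.1015, 0.1889]
orientation: [-65.9, 89.5, 25.8]
force: [-0.4, 4.8, 2.2]
opening: 0.0554
t 9.775 pos [0.5624 0.1015 0.1889] world d [-0.0049  0.0985 -0.0009] tool d now [0.0012 0.0019 0.0986] rotvec [-0.01  0.18  0.41] tool d after turn [0.0009 0.0019 0.0986] F [-0.4  4.8  2.2] open 0.0554
```

View pics/s5.png

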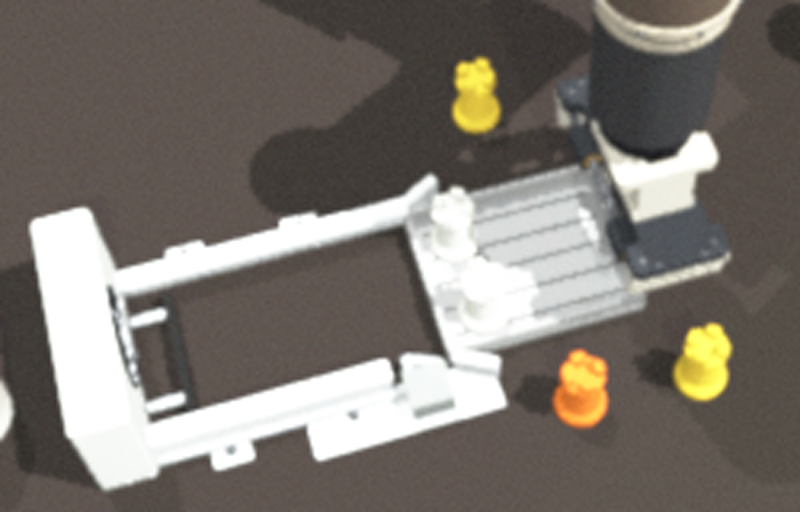

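```bash
for i in 1 2 3 4; do python3 -m inch '[0.0005,0,-0.004,0,0.05,0.1,0.055,0,0,-0.004,0,0,0,0.055]'; done
python3 - <<'E'
from h import *
plan((.5575,.20,.188),(-.03,1))
E
```

```text
clock: 10.07
tool_pos: [0.563, 0.0932, 0.1888]
orientation: [-66.7, 89.6, 25.0]
force: [0.3, 3.8, 1.0]
opening: 0.055
clock: 10.32
tool_pos: [0.5636, 0.0851, 0.1886]
orientation: [-66.8, 89.6, 24.9]
force: [-0.9, 3.6, 1.4]
opening: 0.055
clock: 10.58
tool_pos: [0.564, 0.0776, 0.1886]
orientation: [-57.8, 89.7, 33.9]
force: [-2.4, 8.2, 2.9]
opening: 0.0549
clock: 10.82
tool_pos: [0.5642, 0.0706, 0.1885]
orientation: [-42.3, 89.6, 49.4]
force: [-2.8, 9.5, 2.9]
opening: 0.055
t 10.825 pos [0.5642 0.0706 0.1885] world d [-0.0067  0.1294 -0.0005] tool d now [0.0011 0.0029 0.1295] rotvec [-0.06  0.27  0.24] tool d after turn [0.0005 0.0028 0.1295] F [-2.8  9.5  2.9] open 0.055
```

Run:
```python
from h import *
s=snap('scene');up(s,100,110,350,270,3.2,'s6.png')
```

```text
(no output)
```

View pics/s6.png

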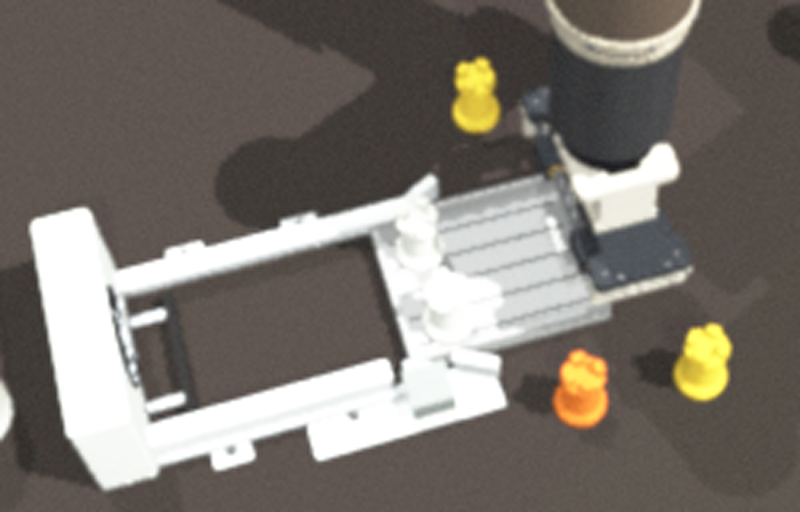

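The tray's front is at the catch ramp (430,385) and both rooks are standing. I continue in smaller steps.

```bash
for i in 1 2 3 4 5; do python3 -m inch '[0,0,-0.003,0,0.05,0.05,0.055,0,0,-0.003,0,0,0,0.055]'|egrep 'pos|force'; done
python3 - <<'E'
from h import *
plan((.5575,.20,.188),(-.03,1))
E
```

```text
tool_pos: [0.5642, 0.065, 0.1885]
force: [-1.3, 8.4, 2.7]
tool_pos: [0.5645, 0.0597, 0.1885]
force: [-2.2, 8.3, 2.6]
tool_pos: [0.5647, 0.0544, 0.1886]
force: [-1.0, 7.8, 2.8]
tool_pos: [0.5649, 0.0491, 0.1886]
force: [-1.0, 8.6, 3.7]
tool_pos: [0.5651, 0.0438, 0.1886]
force: [-1.2, 9.3, 4.0]
t 12.125 pos [0.5651 0.0438 0.1886] world d [-0.0076  0.1562 -0.0006] tool d now [0.0019 0.0034 0.1563] rotvec [-0.16  0.48  0.2 ] tool d after turn [0.0006 0.0029 0.1563] F [-1.2  9.3  4. ] open 0.0549
```

```bash
for i in 1 2 3 4; do python3 -m inch '[0,0,-0.005,-0.05,0.15,0.1,0.055,0,0,-0.005,0,0,0,0.055,0,0,-0.005,0,0,0,0.055,0,0,-0.005,0,0,0,0.055]'|egrep 'pos|force'; done
python3 - <<'E'
from h import *
plan((.5575,.20,.188),(-.03,1))
s=snap('scene');up(s,100,110,350,270,3.2,'s7.png')
E
```

```text
tool_pos: [0.5656, 0.0252, 0.1886]
force: [-1.6, 8.7, 3.7]
tool_pos: [0.566, 0.0063, 0.1886]
force: [-1.1, 9.3, 4.0]
tool_pos: [0.5664, -0.0127, 0.1885]
force: [-1.4, 8.2, 4.0]
tool_pos: [0.567, -0.0314, 0.1885]
force: [-0.9, 9.3, 4.8]
t 14.125 pos [ 0.567  -0.0314  0.1885] world d [-0.0095  0.2314 -0.0005] tool d now [0.0027 0.0021 0.2316] rotvec [0.12 0.54 0.07] tool d after turn [0.0005 0.0026 0.2316] F [-0.9  9.3  4.8] open 0.0548
```

View pics/s7.png

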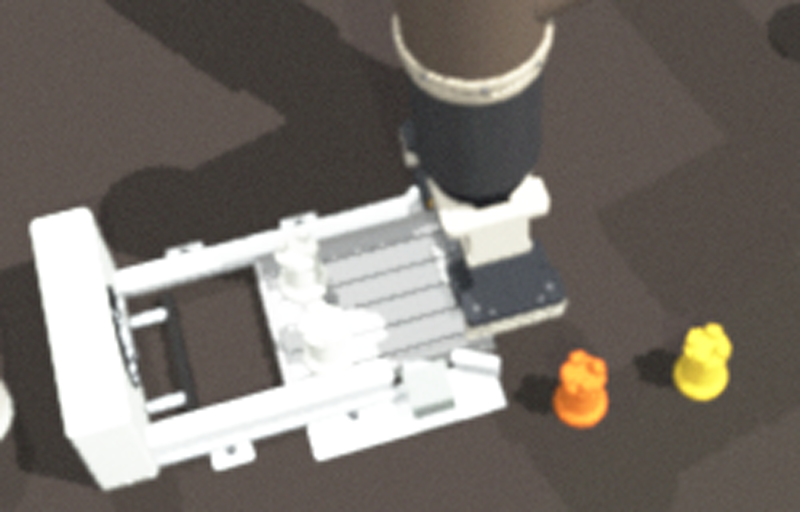

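```bash
for i in 1 2 3 4; do python3 -m inch '[0,0,-0.004,0,0.1,0,0.055,0,0,-0.004,0,0,0,0.055,0,0,-0.004,0,0,0,0.055]'|egrep 'pos|force'; done; 
for i in 1 2 3 4 5; do python3 -m inch '[0,0,-0.003,0,0,0,0.055]'|egrep 'pos|force'; done
python3 - <<'E'
from h import *
plan((.5575,.20,.188),(-.03,1))
E
```

```text
tool_pos: [0.5672, -0.0427, 0.1885]
force: [-0.7, 10.2, 3.9]
tool_pos: [0.5674, -0.0535, 0.1885]
force: [-0.5, 9.6, 4.3]
tool_pos: [0.5677, -0.0641, 0.1885]
force: [-0.5, 9.3, 4.9]
tool_pos: [0.5679, -0.0747, 0.1885]
force: [-0.6, 10.6, 4.5]
tool_pos: [0.568, -0.0773, 0.1886]
force: [0.7, 10.1, 4.1]
tool_pos: [0.5681, -0.0798, 0.1886]
force: [0.0, 10.3, 4.1]
tool_pos: [0.5681, -0.0823, 0.1885]
force: [-0.7, 10.4, 3.4]
tool_pos: [0.5682, -0.0848, 0.1885]
force: [0.3, 9.9, 4.0]
tool_pos: [0.5682, -0.0872, 0.1886]
force: [1.0, 9.7, 4.7]
t 16.3 pos [ 0.5682 -0.0872  0.1886] world d [-0.0107  0.2872 -0.0006] tool d now [0.0051 0.0015 0.2874] rotvec [0.13 0.91 0.23] tool d after turn [0.0006 0.0021 0.2874] F [1.  9.7 4.7] open 0.055
```

```bash
for i in 1 2 3 4 5 6; do python3 -m inch '[0,0,-0.0025,0,0,0,0.055]'|egrep 'pos|force'|tr '\n' ' ';echo; done
```

```text
tool_pos: [0.5683, -0.0892, 0.1886] force: [0.2, 10.1, 5.1] 
tool_pos: [0.5683, -0.0911, 0.1886] force: [-0.5, 9.8, 4.6] 
tool_pos: [0.5684, -0.0931, 0.1886] force: [1.4, 10.3, 4.5] 
tool_pos: [0.5684, -0.095, 0.1886] force: [0.4, 10.3, 3.9] 
tool_pos: [0.5684, -0.0969, 0.1886] force: [1.3, 9.9, 5.1] 
tool_pos: [0.5685, -0.0988, 0.1886] force: [0.7, 11.2, 5.2]
```

Run:
```python
from h import *
s=snap('scene');up(s,100,110,350,270,3.2,'s8.png')
s=snap('side');up(s,190,140,340,280,4,'d8.png')
s=snap('wrist');save(s,'w8.png')
```

```text
(no output)
```

View pics/s8.png

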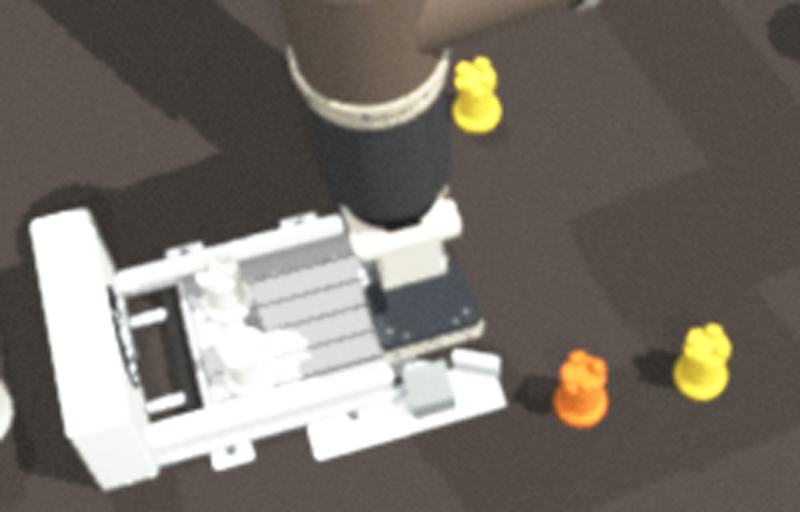

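View pics/w8.png

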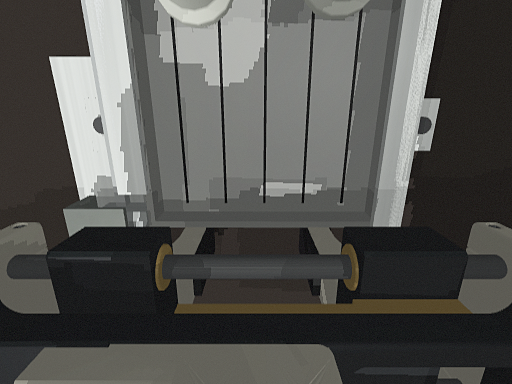

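The wrist view shows the tray's rear wall at row 222, with the catch block at (95,215) still beside the rear corner. In the scene crop the tray front is about at the bumper (195,310). I go on in single small rows, watching the force.

```bash
for i in 1 2 3 4 5; do python3 -m inch '[0,0,-0.0025,0,0,0,0.055]'|egrep 'pos|force'|tr '\n' ' ';echo; done
```

```text
tool_pos: [0.5685, -0.1008, 0.1886] force: [1.4, 10.9, 5.6] 
tool_pos: [0.5686, -0.1027, 0.1886] force: [0.2, 10.6, 4.8] 
tool_pos: [0.5686, -0.1045, 0.1886] force: [-1.1, 10.4, 5.6] 
tool_pos: [0.5686, -0.1064, 0.1886] force: [0.7, 9.9, 4.4] 
tool_pos: [0.5687, -0.108, 0.1886] force: [-0.3, 13.7, 5.9]
```

The force has risen to 13.7 N, so the bumper is touched. I expect the snap about 4 mm further on.

```bash
for i in 1 2 3; do python3 -m inch '[0,0,-0.0025,0,0,0,0.055]'|egrep 'pos|force'|tr '\n' ' ';echo; done
```

```text
tool_pos: [0.5687, -0.1095, 0.1886] force: [0.2, 14.4, 6.7] 
tool_pos: [0.5687, -0.1109, 0.1886] force: [0.1, 14.9, 6.1] 
tool_pos: [0.5688, -0.1126, 0.1886] force: [0.6, 11.0, 4.5]
```

The force dropped from 14.9 to 11.0 N, so the catch has probably snapped. I add a little more travel, since the hard stop is still about 5 mm away, and then look.

```bash
for i in 1 ; do python3 -m inch '[0,0,-0.0025,0,0,0,0.055]'|egrep 'pos|force'|tr '\n' ' ';echo; done
python3 - <<'E'
from h import *
s=snap('wrist');save(s,'w9.png')
E
```

```text
tool_pos: [0.5688, -0.1143, 0.1886] force: [0.2, 12.6, 5.1]
```

View pics/w9.png

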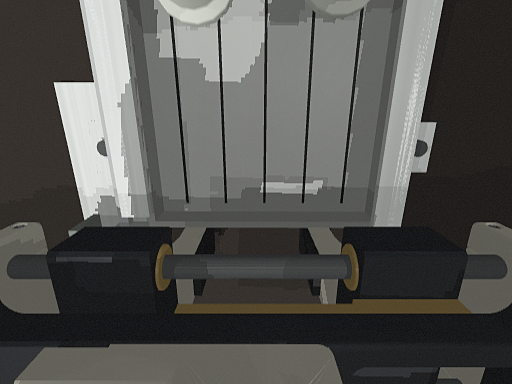

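I back off slowly so the bumper seats the tray against the catch, then look.

```bash
python3 -m inch '[0,0,0.003,0,0,0,0.055]'|egrep 'pos|force'; python3 -m inch '[0,0,0.003,0,0,0,0.055]'|egrep 'pos|force'; python3 -m inch '[0,0,0.004,0,0,0,0.055,0,0,0.01,0,0,0,0.055,0,0,0.02,0,0,0,0.055,-0.02,0,0.02,0,0,0,0.055,-0.04,0,0.02,0,0,0,0.055,-0.04,0,0.03,0,0,0,0.055,0,0,0.03,0,0,0,0.055,0,0,0.03,0,0,0,0.055,0,0,0,0,0,0,0.055]'
python3 - <<'E'
from h import *
s=snap('wrist');save(s,'w10.png');tray(s,-.31,-.09)
s=snap('scene');up(s,100,150,260,270,5,'s10.png')
P=cloud(s);x,y,z=P[...,0],P[...,1],P[...,2]
m=(z>0.013)&(z<0.0215)&(x>.52)&(x<.63)&(y>-.31)&(y<-.09); print('scene inner rim y',np.percentile(P[m][:,1],[1,99]))
s=snap('side');up(s,200,170,340,290,5,'d10.png')
E
```

```text
tool_pos: [0.5682, -0.1117, 0.1884]
force: [-0.2, -0.5, 0.1]
tool_pos: [0.5673, -0.109, 0.188]
force: [0.1, 0.2, 0.6]
clock: 19.75
tool_pos: [0.56, 0.0588, 0.2949]
orientation: [5.7, 88.3, 97.4]
force: [1.1, -0.8, -0.4]
opening: 0.0553
73 ((639.6962890625, -93.41908264160156), (11.405329704284668, 6.059457778930664), 56.95758819580078)
scene inner rim y [-0.30746009 -0.11912598]
```

View pics/w10.png

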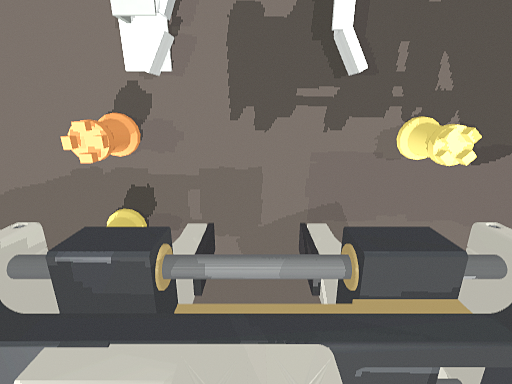

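View pics/s10.png

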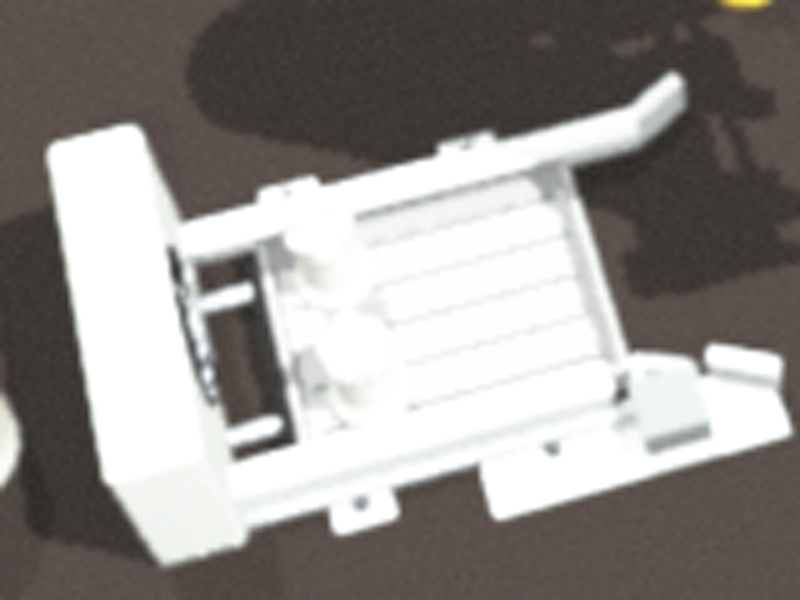

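View pics/d10.png

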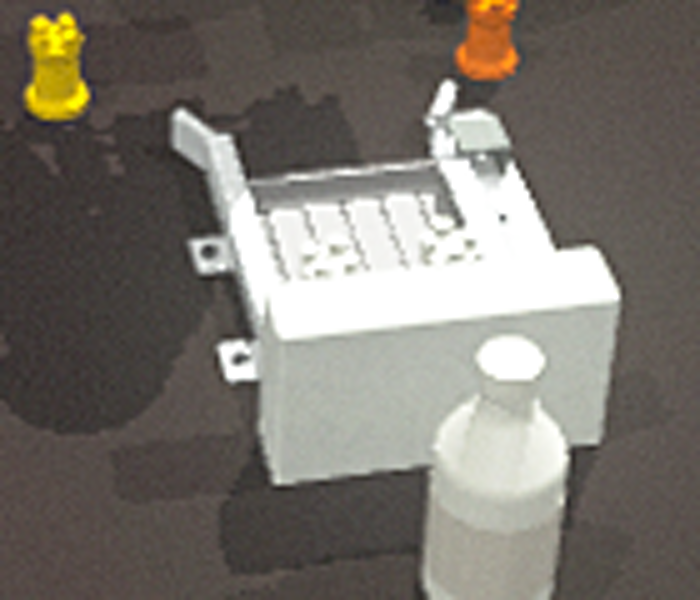

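The catch block (630–710, 370–440) now sits just behind the tray's rear corner at (625,350). To confirm, I compare its image position with the starting image (catch out).

Run:
```python
from h import *
a=load('scene')['color'];b=snap('scene')['color']
np.save('b.npy',b)
def crop(i):return cv2.resize(i[215:250,215:265,::-1],None,fx=7,fy=7,interpolation=cv2.INTER_CUBIC)
A,B=crop(a),crop(b)
# alongside from s7/s8 crops (3.2x, origin 100,110)
c=cv2.imread('pics/s8.png');c=cv2.resize(c,(250,160),interpolation=cv2.INTER_AREA)[105:140,115:165]
C=cv2.resize(c,None,fx=7,fy=7,interpolation=cv2.INTER_CUBIC)
cv2.imwrite('pics/cmp.png',np.hstack([np.vstack([A,B]),np.vstack([C,cv2.absdiff(A,B)])]))
ga,gb=[cv2.GaussianBlur(cv2.cvtColor(i,cv2.COLOR_RGB2GRAY),(0,0),.7).astype(np.float32) for i in(a,b)]
gc=cv2.GaussianBlur(cv2.cvtColor(c,cv2.COLOR_BGR2GRAY),(0,0),.7).astype(np.float32)
t=ga[218:240,226:247].copy()
for n,g in [('now',gb[210:250,215:258]),('alongside',gc[0:35,0:50])]:
    r=cv2.matchTemplate(g,t,cv2.TM_CCOEFF_NORMED);_,v,_,l=cv2.minMaxLoc(r)
    off=(215,210) if n=='now' else (215,215)
    print(n,v,'shift',l[0]+off[0]-226,l[1]+off[1]-218)
s=load('scene');print('px for 7 mm out:',proj(s,[.655,-.06,.03])-proj(s,[.648,-.06,.03]))
```

```text
now 0.9990211725234985 shift 0 0
alongside 0.7707712054252625 shift 0 1
px for 7 mm out: [0.71212112 2.37286372]
```

View pics/cmp.png

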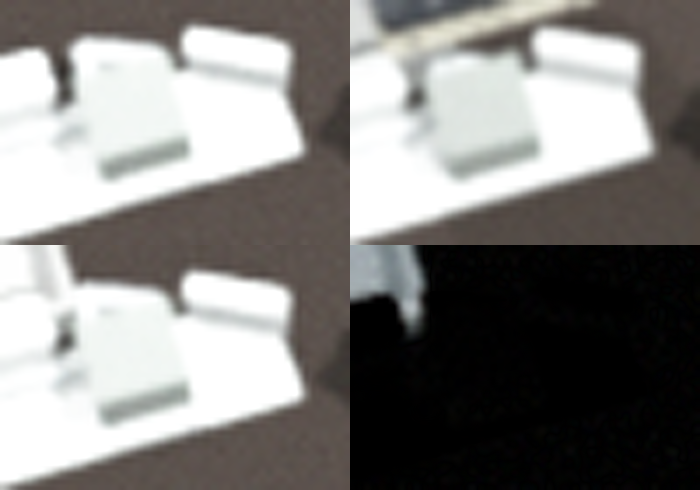

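The catch is pixel-identical to its starting "out" position (match 0.999, shift 0), while in the alongside picture it was pushed back. The tray's rear wall is past it. Both rooks are standing and the hand is clear, so I hand in.

Run:
```python
from h import *
s=snap('scene');P=cloud(s);x,y,z=P[...,0],P[...,1],P[...,2]
for nm,c,r in [('soap',(.59,-.46),.06),('spool',(.605,.438),.09),('tin',(.425,.388),.06),('rookA',(.594,-.25),.035),('rookB',(.52,-.25),.035)]:
    m=(z>(.045 if 'rook' in nm else .012))&(z<.2)&(np.hypot(x-c[0],y-c[1])<r)
    print(nm,P[m].min(0).round(3),P[m].max(0).round(3))
print(ctrl.get_obs()['force'].round(1) if hasattr(ctrl.get_obs()['force'],'round') else ctrl.get_obs()['force'])
print(ctrl.close_job())
```

```text
soap [ 0.549 -0.494  0.012] [ 0.617 -0.427  0.164]
spool [0.536 0.373 0.012] [0.669 0.505 0.064]
tin [0.386 0.351 0.013] [0.463 0.426 0.104]
rookA [ 0.589 -0.266  0.045] [ 0.624 -0.233  0.068]
rookB [ 0.519 -0.272  0.047] [ 0.553 -0.238  0.069]
[ 0.1 -0.7 -0.5]
the job is handed in; nothing more can be done
None
```

The tray is in the dock, held by the catch behind its rear wall, and the job is handed in at about 20 s of the 72 s allowed; no verdict is reported back.

I first nudged the tray about 17 mm away from the robot and turned it about 2° to line it up with the dock. I then pushed it in from behind with two fingers on its rear wall. The bumper met the tray at about 14 N, and the force fell from 14.9 N to 11.0 N about 4 mm later, as a snap would. The wrist force read after each move stayed below about 17 N.

Last checks:
- **Catch:** its image matches the starting "out" position (match 0.999, no shift), and the tray's rear corner lies just past it.
- **Rooks:** both stand on the tray, with their tops 68–69 mm high.
- **Bystanders:** soap, spool and tin are within about 2 mm of where they started.
- **Robot:** the hand is clear, with wrist force near 0 N.

**Failed check:** the final wrist picture did not have the docked tray in view, so the depth fit of its pose gave nothing usable. The final tray position rests on the scene picture and the feel of the push.

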